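# Slide one sample tin out of the row and into the reader

## Task

Push the orange-lidded tin straight out of the row of touching tins, sideways, without disturbing the others, so that it stands two or three centimetres clear of them all, sliding it on the mat rather than gripping or lifting it. Then slide it on into the bay between the reader's blue jaws and press it for a moment against the sprung brass plate at the back with about 6 N; the plate is delicate, so stay well under 12 N. Back off gently, leave the tin in the bay and let nothing else on the table be shifted.

Things in the scene. Friction and masses are not known exactly. Their poses are not given: they have to be found in the camera images.
- tin_orange: tin to be moved: upright aluminium disc, orange lid, 60 mm across, 25 mm high, 0.10 to 0.21 kg; origin at the centre of its underside. It starts anywhere in a straight row of four touching tins (centres 60.2 mm apart) that runs away from the robot (within about 10 degrees), both long sides free. It slides under about 0.5 to 2.5 N; fingers pushing with over 16 N dent it
- tin_a: plain steel-lidded sample tin, a bystander: upright disc 60 mm across, 25 mm high, about 0.15 kg; origin at the centre of its underside
- tin_b: plain steel-lidded sample tin, a bystander: upright disc 60 mm across, 25 mm high, about 0.15 kg; origin at the centre of its underside
- tin_c: plain steel-lidded sample tin, a bystander: upright disc 60 mm across, 25 mm high, about 0.15 kg; origin at the centre of its underside
- reader: table-top tin reader, fixed: white housing 200 (x) by 120 (y) by 100 mm high. Origin on the mat under the middle of its front face; its y axis points out of the face, along the bay, towards the tins' side; z up. Two blue jaws 22 mm high stand out from the face, 66 mm apart inside (x -33 to 33) up to y 60 mm, then flare to 90 mm apart at y 79 mm. A tin pressed home has its origin at y 38 to 66 mm, x about 0
- bay_mouth (a point): middle of the bay's flared mouth: on the reader at its x 0, y 79 mm, at mat height; axes as the reader's
- plate_zone (a point): on the reader at x 0, y 24 mm, 12 mm up: the middle of the span in which the brass contact plate (50 mm wide, 18 mm high, facing +y) may stand. Its front face is anywhere from y 12 to 36 mm, as the last user left it; not reported, to be found by feel. It gives 1 mm for every 4 N (travel 5 mm), slightly damped, and springs back. Load limit 12 N
- bottle: clear bottle with blue cap, bystander: 70 mm across, 160 mm high, origin at the centre of its underside
- jar: small glass jar with red cap, bystander: 54 mm across, 75 mm high, origin at the centre of its underside
- dish: closed clear petri dish, bystander: 93 mm across, 15 mm high, origin at the centre of its underside
- brush: hand brush lying on the mat, bystander, about 200 mm long along its x axis
- mat: black rubber mat under all this, fixed: 500 by 1000 mm, 2 mm thick; origin at the centre of its underside, on the table. Its top, on which the tins and the reader stand, is at height 2 mm
Things that resemble listed ones, but are neither listed nor needed, are in the scene too. Several things look just like the tin_orange: the one meant starts nearest to the robot's base.

How it is judged (in metres and radians):
On the way, in this order (a step that is already met when the one before it is completed fails the run):
1. the orange tin is clear of the other tins, a gap of 20 mm or more to each (horizontal distance between tin_orange and tin_a above 0.08 m and horizontal distance between tin_orange and tin_b above 0.08 m and horizontal distance between tin_orange and tin_c above 0.08 m), for 0.1 s.
2. inside the bay, the orange tin is pressed against the sprung plate with more than 3 N (y of tin_orange in the frame of reader between 0.03 and 0.072 m and x of tin_orange in the frame of reader between -0.008 and 0.008 m and contact force between tin_orange and reader above 3 N), for 0.3 s.
At the end, for the whole second after the job is handed in: the orange tin rests flat on the mat, released and still, between the reader's jaws: its centre 30 to 72 mm out from the housing's front face and within 8 mm of the bay's centre line, with no more than 3 N left between it and the reader (y of tin_orange in the frame of reader between 0.03 and 0.072 m and x of tin_orange in the frame of reader between -0.008 and 0.008 m and height (world z) of tin_orange below 0.006 m and linear speed of tin_orange below 0.01 m/s and contact force between tin_orange and reader below 3 N); the robot touches nothing.
It fails at once if the orange tin presses on the reader (plate or jaws) with more than 12 N (contact force between tin_orange and reader above 12 N).
It fails at once if the fingers push or squeeze the orange tin with more than 16 N (contact force between the fingers and tin_orange above 16 N).
It fails at once if the orange tin is lifted more than 6 mm off the mat (height (world z) of tin_orange above 0.008 m).
It fails at once if another tin is shifted by more than 8 mm (distance of any of tin_a, tin_b, tin_c from where it was at the start of the episode above 0.008 m).
It fails at once if the bottle, jar, dish or brush is shifted by more than 15 mm (distance of any of bottle, jar, dish, brush from where it was at the start of the episode above 0.015 m).
It also fails if it takes over 58 s, if anything falls off the work surface, if the arm or the gripper's body presses on something with over 40 N, if the wrist force passes 120 N, or if a joint passes its speed limit or range.

## Robot

A 6-joint arm with a two-finger parallel gripper is mounted at the origin on the work surface. World frame = base frame: x ahead of the robot, y to its left, z up, the work surface at z = 0. Lengths are in mm, angles in degrees, forces in N, time in s.
With the tool pointing down it reaches from about 300 to 850 mm from the base axis. Payload 4.2 kg.
Tool frame: the origin (TCP) lies at the very end of the fingers, on their centre line; the grasp point (between the pads) lies 19 mm behind it; x points along the fingers, z is the direction in which the jaws open and shut, and the axes are right-handed (so a half turn about x gives the same grasp; the last joint's range is limited). The gripper opens to 91 mm and grips with 3 to 60 N. Pads are 32 mm wide; open, the fingers measure 118 mm over their backs; the gripper's body (76 mm by 178 mm) begins 60 mm behind the grasp point.
Start: joints at [66.005, 18.312, 89.639, -0, 72.044, -1.146], TCP at [223.284, 529.894, 213.976] pointing down, gripper open.
Joint ranges: [-177.97, 177.97], [-48.28, 115.42], [12.27, 149.76], [-77.06, 257.06], [2.81, 150.46], [-146.56, 146.56]. Speed limits (degrees/s): [147.25, 147.25, 180, 180, 180, 180].

## Interface

Orientations are given as [roll, pitch, yaw] about the fixed x, y, z axes, in that order (R = Rz(yaw) Ry(pitch) Rx(roll)).
In Python, from workcell import state, grab_frame, camera_info, env, search_frame, place_of gives the robot as it stands.
- The arm moves only by the tool drive_tool, never from a script. Its argument "plan" is a list of rows, each a list of 7 numbers: the turn, a rotation vector about the world's x, y, z in degrees, then the shift along the world's x, y, z in mm, then the finger opening in mm, from 0 to 91.2. In form: [[wx, wy, wz, dx, dy, dz, jaw], ...]. A call has 1 to 10 rows; each row is the pose to reach, as a shift and turn from the pose measured when the call began; what a row does not reach only later rows make up. A row lasts 1/8 s, in which the tool goes at most 62.5 mm and 10.7 degrees, less where a joint would pass 70% of its speed; a pose out of reach is approached as far as the arm can. A call with a gripper value outside its range is refused whole. The fingers move at their own pace and stop on an object; "grip_force" is the grip in N (left out, the last holds). Time passes only in rows, so rows that repeat a pose let the fingers close. It gives the time, the measured TCP pose, the force and the opening at its end, in the units of the state.
- state(): the state, without advancing time (a new reading comes with each control period).
- grab_frame(name): name is "scene" or "side" or "wrist"; returns the picture (480x640x3 uint8, red, green, blue); there is no depth.
- camera_info(name): a dict with "intrinsics" (3x3 intrinsics, pixels), "k1" (the pictures are not rectified: a ray, as slopes to the right and down, at radius r is drawn at 1 + k1 r^2 times it, then the intrinsics apply), "origin" and "orientation" of the camera in the world; the wrist camera has in their place "hand_eye" (4x4, takes a point from camera to tool coordinates, whose origin is the TCP and whose axes are the tool frame's). Camera axes: x right, y down, z forward; pixel columns grow to the right and rows downward; lengths in mm; the calibration is good to about 2 mm. A picture is of the moment at which its call begins: read the wrist's pose just before it. camera_info takes no time and is no camera call.
- env.job_done(): hands the job in, once; it reports no verdict.
Trained networks look in the newest picture that a camera, given by its name, has taken for a name from the list of things; names that differ only in an ending like _2 or _b are one class to them, and where a whole thing is asked for, a point or a joint stands for the part that bears it (a point fixed in the world has none). Each returns a list of dicts, best first, with "p" (0 to 1); they miss things now and then, are a little off and sometimes report something else, mostly with a low value. They report only what shows in the picture. A call takes as long as a camera call. They do not tell look-alikes from the thing itself.
- search_frame(camera, label): "rect" ([left, top, right, bottom] as shares, 0 to 1, of the picture: columns of its width, rows of its height, round what is visible of it).
- place_of(camera, label): "location" ([column, row] as shares, 0 to 1, of the picture: columns of its width, rows of its height: a listed point, or the origin of a listed thing).
The state is a dict: "time_s": time; "qpos": joint angles; "qvel": joint speeds; "effort": joint torques, N m; "ee_pos": TCP position; "ee_rot": TCP orientation; "force": force on the tool from outside, world axes, zero at the start; "torque": the same for the moment, N m; "gripper_width": finger opening in mm.
Only numpy, scipy, OpenCV 4.12 (cv2) and the standard library are available. Lean on these libraries where they do the work, as an engineer would, in place of code of your own. Each camera call takes 0.05 s, during which the arm holds its last target. There are 200 camera calls.

## Working session

There is one attempt and no reset: what is moved stays moved. The work goes in short steps, Python scripts to look and compute and a tool call to move; the robot and the scene stay as the last step left them, time stands still between calls to the robot, and variables do not carry over. Pictures are saved under pics/ and viewed, about 8 in all and at most 12, crops included, and the job is handed in when it is done.

Besides the shell and the picture viewer there is one more tool, called after "Emit:" as name(argument=value, ...) on one line, values as JSON. drive_tool: Moves the arm, as the interface text tells. Its arguments: {"type":"object","properties":{"plan":{"type":"array"},"grip_force":{"type":"number"}},"required":["plan"]}

```bash
mkdir -p pics; cat > h.py <<'E'
import numpy as np, cv2
from scipy.spatial.transform import Rotation as R
from workcell import *
def cam(n):
    c=camera_info(n); K=np.array(c["intrinsics"],float)
    if "hand_eye" in c:
        s=state(); T=np.eye(4)
        T[:3,:3]=R.from_euler('xyz',s["ee_rot"],degrees=True).as_matrix(); T[:3,3]=s["ee_pos"]
        T=T@np.array(c["hand_eye"]); return K,c["k1"],T[:3,:3],T[:3,3]
    o=np.array(c["orientation"],float)
    Rm=o if o.shape==(3,3) else R.from_euler('xyz',o,degrees=True).as_matrix()
    return K,c["k1"],Rm,np.array(c["origin"],float)
def px2w(C,u,v,z):
    K,k,Rm,o=C
    d=np.linalg.inv(K)@[u,v,1]; rd=np.hypot(d[0],d[1]); r=rd
    for _ in range(30): r=rd/(1+k*r*r)
    f=r/rd if rd>0 else 1
    w=Rm@[d[0]*f,d[1]*f,1]; return o+w*(z-o[2])/w[2]
def w2px(C,p):
    K,k,Rm,o=C
    q=Rm.T@(np.array(p)-o); a=q[:2]/q[2]; a=a*(1+k*(a@a)); return (K@[a[0],a[1],1])[:2]
def save(n,im): cv2.imwrite(f"pics/{n}.png",im[:,:,::-1])
E
python3 - <<'E'
from h import *
print(state()); print({n:camera_info(n) for n in("scene","side","wrist")})
ims=[]
for n in("scene","side","wrist"):
    C=cam(n); im=grab_frame(n); save(n+"0",im); ims.append(im)
    for l,z in(("tin_orange",2),("tin_a",2),("reader",2),("bay_mouth",2),("plate_zone",14),("bottle",2),("jar",2),("dish",2),("brush",2)):
        for d in place_of(n,l)[:6]:
            if d["p"]>.2:
                u,v=d["location"][0]*640,d["location"][1]*480
                print(n,l,round(d["p"],2),round(u),round(v),px2w(C,u,v,z).round(1)[:2])
E
```

```text
{'time_s': 0.0, 'qpos': array([ 6.60058429e+01,  1.83523890e+01,  8.97065790e+01, -6.62019950e-04,
        7.20417360e+01, -1.14589034e+00]), 'qvel': array([-0.05293906,  0.10226201, -0.08950244, -0.05946798, -0.01593213,
       -0.03092496]), 'effort': array([-1.33685598e-04, -4.12467813e+01, -2.31973135e+01,  7.30082486e-02,
        4.58428427e-02, -1.61685452e-04]), 'ee_pos': array([223.06918738, 529.43036274, 213.11159292]), 'ee_rot': array([ 179.21220802,   89.89929402, -113.63585407]), 'force': array([-0.05911964, -0.17218097, -0.75175337]), 'torque': array([ 0.04654331, -0.02494521,  0.03348502]), 'gripper_width': 91.04294832497045}
{'scene': {'intrinsics': array([[463.27263858,   0.        , 323.97168811],
       [  0.        , 463.27263858, 233.16305362],
       [  0.        ,   0.        ,   1.        ]]), 'k1': -0.039412279030785126, 'origin': array([1240.57708829,  541.00230714,  849.831153  ]), 'orientation': array([-134.30956496,    0.3118769 ,  128.86607176])}, 'side': {'intrinsics': array([[616.51683176,   0.        , 315.29596193],
       [  0.        , 616.51683176,
[... 1446 characters left out ...]
0.  295.8]
side tin_orange 0.83 242 355 [648.3 384.6]
side tin_orange 0.82 280 296 [631.2 183.8]
side tin_orange 0.61 235 286 [738.5 174.3]
side tin_a 0.83 313 299 [560.  176.1]
side tin_a 0.73 334 308 [508.7 195. ]
side tin_a 0.71 363 314 [445.2 201. ]
side tin_a 0.3 337 234 [ 566.1 -102.9]
side reader 0.77 337 215 [ 587.1 -205.2]
side bay_mouth 0.72 337 230 [ 570.1 -122.9]
side plate_zone 0.89 340 221 [ 568.3 -154.8]
side plate_zone 0.65 336 229 [ 568.9 -108. ]
side plate_zone 0.63 338 213 [ 581.5 -193.2]
side bottle 0.95 406 185 [ 427.6 -436.2]
side jar 0.65 270 389 [567.7 458.8]
side jar 0.6 335 234 [ 571.1 -106.5]
side dish 0.93 249 243 [768.4  -4.8]
side brush 0.3 280 296 [631.9 183.1]
```

View pics/scene0.png

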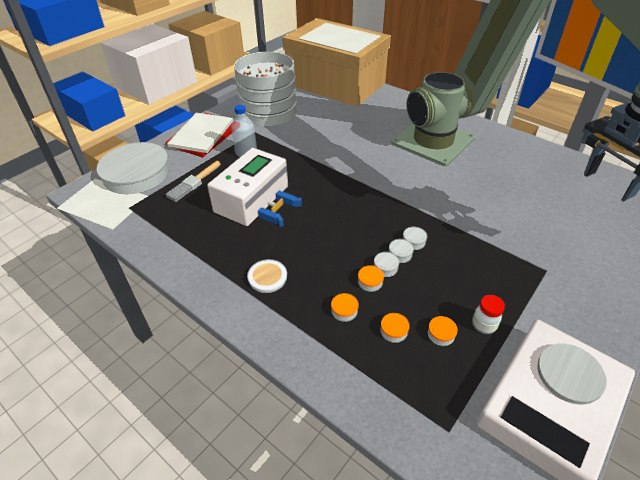

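View pics/side0.png

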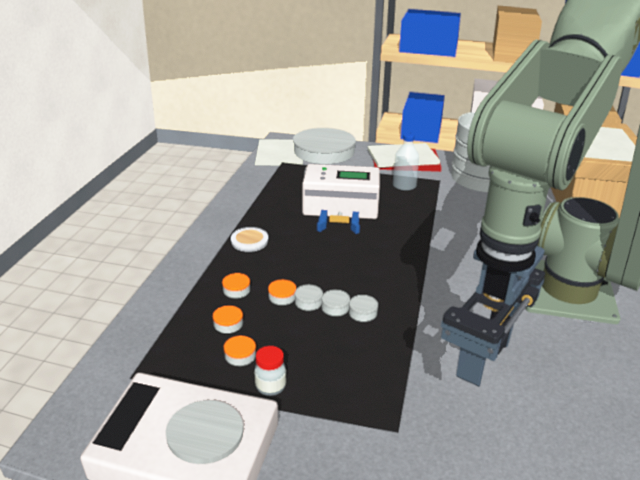

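In the scene picture the four orange-lidded tins are at (370,280) in the row, (346,307), (395,326) and (442,331). In the side picture they are at (282,292), (236,285), (228,318) and (239,350). The one in the row, at about (626,181), is nearest the base at 652 mm; the others are all over 750 mm away, so it's the target. It is the far end tin of the row. The reader bay is at about (567,-125) and opens towards +y, so I push in -y.

```bash
python3 - <<'E'
from h import *
im=grab_frame("side"); save("crop1",cv2.resize(im[260:370,200:400],None,fx=4,fy=4,interpolation=3))
s=state();M=R.from_euler('xyz',s["ee_rot"],degrees=True).as_matrix()
print(M.round(3)); K,k,Rm,o=cam("wrist"); print(o, Rm[:,2])
E
```

```text
[[ 0.    -0.922  0.388]
 [ 0.     0.388  0.922]
 [-1.     0.     0.   ]]
[155.78066219 559.0825781  384.0770709 ] [ 0.24287533 -0.10226935 -0.96465152]
```

View pics/crop1.png

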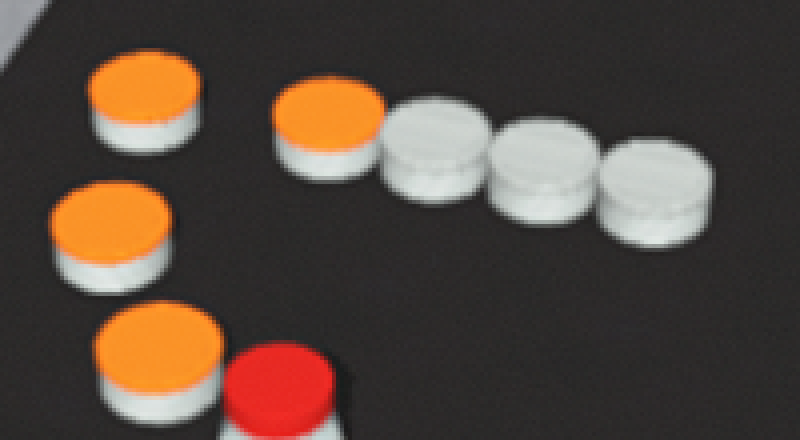

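The crop confirms it: the orange tin at crop (328,115) is the far end of the touching row, with three steel tins beside it. I'll move over it for a close wrist view.

Emit:
drive_tool(plan=[[0,0,-7,37,-31,4,60],[0,0,-14,80,-64,8,40],[0,0,-21,122,-98,12,22],[0,0,-29,165,-132,16,22],[0,0,-37,208,-167,20,22],[0,0,-45,250,-203,25,22],[0,0,-53,293,-240,30,22],[0,0,-60,335,-275,34,22],[0,0,-67.2,367,-309,37,22],[0,0,-67.2,367,-309,37,22]])

```text
time_s: 2.8
ee_pos: [592.3, 218.4, 250.6]
ee_rot: [-44.2, 90.0, -44.5]
force: [-0.9, 0.8, 0.5]
gripper_width: 22.0
```

```bash
cat > look.py <<'E'
from h import *
import sys
s=state(); print(s["time_s"],s["ee_pos"].round(1),s["ee_rot"].round(1),s["gripper_width"],s["force"].round(1))
C=cam("wrist"); im=grab_frame("wrist"); save(sys.argv[1],im)
for l,z in(("tin_orange",2),("tin_a",2),("reader",2),("bay_mouth",2),("plate_zone",14)):
    for d in place_of("wrist",l)[:6]:
        if d["p"]>.25:
            u,v=d["location"][0]*640,d["location"][1]*480
            print(l,round(d["p"],2),round(u),round(v),px2w(C,u,v,z).round(1)[:2])
hsv=cv2.cvtColor(im,cv2.COLOR_RGB2HSV)
def blobs(m,z,name,mn=150):
    for c in cv2.findContours(m,0,1)[0]:
        if cv2.contourArea(c)<mn: continue
        w=np.array([px2w(C,*p,z)[:2] for p in c[:,0].astype(float)+0.0],np.float32)
        (x,y),r=cv2.minEnclosingCircle(w); e=cv2.fitEllipse(w) if len(w)>5 else None
        print(name,"circ",round(x,1),round(y,1),round(r,1),"ell",np.round(e[0],1),np.round(e[1],1))
blobs(cv2.inRange(hsv,(8,150,120),(22,255,255)),27,"orange")
m=cv2.inRange(hsv,(100,130,60),(125,255,255))
for c in cv2.findContours(m,0,1)[0]:
    if cv2.contourArea(c)>100:
        w=np.array([px2w(C,*p,24)[:2] for p in c[:,0].astype(float)],np.float32)
        h=cv2.approxPolyDP(w,3,True)[:,0]; print("blue top-plane poly",h.round(0).tolist())
E
python3 look.py w1
```

```text
2.8 [592.3 218.4 250.6] [-44.2  90.  -44.5] 21.979230071622684 [-0.9  0.8  0.5]
tin_orange 0.89 444 234 [735.1 182.3]
tin_orange 0.81 425 129 [704.8 300.3]
tin_orange 0.67 379 43 [652.5 385.9]
tin_orange 0.59 349 231 [624.3 186.7]
tin_a 0.84 199 226 [450.6 193.3]
tin_a 0.79 300 234 [566.9 183.6]
tin_a 0.76 249 230 [507.9 188.5]
orange circ 627.3 183.0 30.1 ell [627.3 184.2] [55.9 59.7]
orange circ 731.5 185.8 30.5 ell [731.4 185.7] [59.5 60.1]
orange circ 707.6 301.0 30.1 ell [707.6 301.1] [58.9 59.3]
orange circ 651.8 384.4 30.2 ell [651.9 384.5] [59.  59.3]
```

View pics/w1.png

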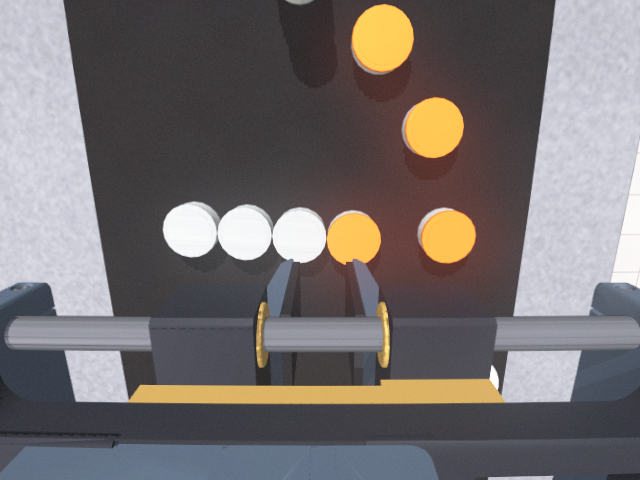

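The wrist view shows the orange row tin at (353,238), the steel tins at (300,235), (246,232) and (190,230), and a decoy at (448,236). The target centre is about (627,184), and pushing straight -y moves it slightly away from its neighbour. I'll go down behind it.

Emit:
drive_tool(plan=[[0,0,0,12,11,-40,22],[0,0,0,24,22,-90,22],[0,0,0,35,32,-140,22],[0,0,0,35,32,-190,22],[0,0,0,35,32,-225,22],[0,0,0,35,32,-240,22],[0,0,0,35,32,-240,22],[0,0,0,35,32,-240,22]])

```text
time_s: 4.1
ee_pos: [625.6, 254.7, 13.1]
ee_rot: [25.2, 89.8, 25.3]
force: [0.9, -0.8, 0.1]
gripper_width: 22.2
```

```bash
python3 look.py w2; python3 -c "
from h import *
print(R.from_euler('xyz',state()['ee_rot'],degrees=True).as_matrix().round(3))"
```

```text
4.1 [625.6 254.7  13.1] [25.2 89.8 25.3] 22.171869645262063 [ 0.9 -0.8  0.1]
tin_orange 0.8 381 8 [651.8 383.7]
tin_orange 0.76 505 397 [732.9 184.4]
tin_orange 0.57 484 196 [706.3 301.2]
tin_a 0.98 115 390 [507.3 189. ]
orange circ 626.7 212.6 14.0 ell [627.2 214.1] [ 5.1 29.3]
orange circ 730.9 207.7 21.5 ell [730.9 209.6] [18.3 41.7]
orange circ 707.0 301.6 30.5 ell [707.1 301.4] [58.7 60.2]
orange circ 652.3 378.2 28.8 ell [651.7 368.7] [26.3 61.7]
[[ 0.001 -0.001  1.   ]
 [ 0.001  1.     0.001]
 [-1.     0.001  0.001]]
```

View pics/w2.png

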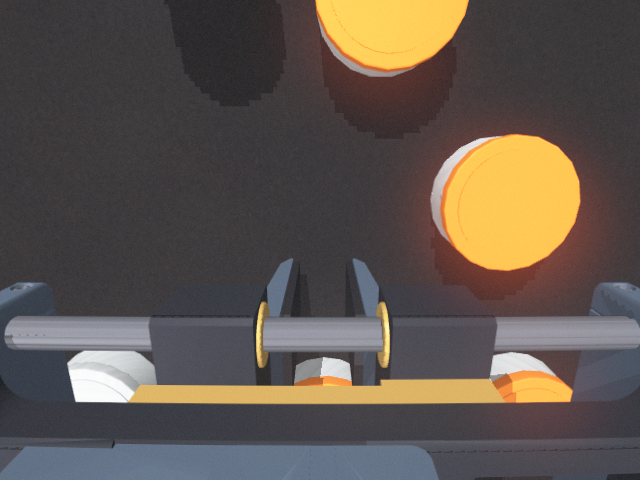

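The target's near edge shows between the fingers at (322,380), centred, with its edge at y≈214. I'll approach slowly and start the push.

Emit:
drive_tool(plan=[[0,0,0,1,-6,-2,22],[0,0,0,1,-13,-2,22],[0,0,0,1,-19,-2,22],[0,0,0,1,-22,-2,22],[0,0,0,1,-25,-2,22],[0,0,0,1,-28,-2,22],[0,0,0,1,-31,-2,22],[0,0,0,1,-34,-2,22],[0,0,0,1,-37,-2,22],[0,0,0,1,-41,-2,22]])

```text
time_s: 5.65
ee_pos: [625.7, 213.0, 10.0]
ee_rot: [35.0, 89.9, 35.0]
force: [0.4, 0.5, 0.7]
gripper_width: 21.9
```

```bash
cat > sc.py <<'E'
from h import *
import sys
for n in ("side","scene"):
    C=cam(n); im=grab_frame(n); save(n+sys.argv[1],im)
    hsv=cv2.cvtColor(im,cv2.COLOR_RGB2HSV); m=cv2.inRange(hsv,(8,180,150),(22,255,255))
    for c in cv2.findContours(m,0,1)[0]:
        if cv2.contourArea(c)<60: continue
        w=np.array([px2w(C,*p,26)[:2] for p in c[:,0].astype(float)],np.float32)
        e=cv2.fitEllipse(w)
        if e[0][0]>400: print(n,np.round(e[0],1),np.round(e[1],1))
    for d in place_of(n,"tin_a")[:5]:
        if d["p"]>.3: print(n,"tin_a",round(d["p"],2),px2w(C,d["location"][0]*640,d["location"][1]*480,2).round(0)[:2])
E
python3 sc.py 2
```

```text
side [651.3 387.5] [59.4 62.1]
side [707.1 304.1] [60.  62.4]
side [731.5 189. ] [57.7 61.8]
side tin_a 0.94 [448. 199.]
side tin_a 0.94 [505. 191.]
side tin_a 0.63 [566. 192.]
scene [653.1 383.2] [58.2 61. ]
scene [708.5 299.1] [58.6 60.7]
scene [732.2 183.3] [59.4 60.5]
scene tin_a 0.63 [523. 194.]
scene tin_a 0.49 [448. 179.]
```

Emit:
drive_tool(plan=[[0,0,0,1,-5,0,22],[0,0,0,1,-10,0,22],[0,0,0,1,-15,0,22],[0,0,0,1,-20,0,22],[0,0,0,1,-25,0,22],[0,0,0,1,-30,0,22],[0,0,0,1,-35,0,22],[0,0,0,1,-40,0,22],[0,0,0,1,-45,0,22],[0,0,0,1,-50,0,22]])

```text
time_s: 7.1
ee_pos: [626.7, 162.4, 9.9]
ee_rot: [20.9, 89.9, 21.0]
force: [0.1, 0.9, 0.1]
gripper_width: 22.1
```

```bash
python3 look.py w3; python3 sc.py 3
```

```text
7.1 [626.7 162.4   9.9] [20.9 89.9 21. ] 22.109640360866184 [0.1 0.9 0.1]
tin_orange 0.97 320 356 [626.5 121.8]
tin_orange 0.72 529 246 [731.5 184.6]
tin_a 0.88 202 241 [567.9 186.6]
orange circ 628.1 129.6 15.8 ell [627.9 130.8] [20.7 31.6]
orange circ 730.2 186.1 30.9 ell [729.7 186.7] [57.8 60.4]
orange circ 706.5 286.7 27.3 ell [706.  279.6] [17.5 58.1]
side [651.3 387.4] [59.5 61.9]
side [707.1 304. ] [60.  62.6]
side [731.5 187.4] [59.9 62.3]
side [637.6 129.1] [13.6 61.9]
side tin_a 0.96 [563. 195.]
side tin_a 0.84 [503. 192.]
side tin_a 0.68 [442. 194.]
side tin_a 0.59 [635. 124.]
scene [653.  383.2] [58.1 60.8]
scene [708.6 299.2] [58.6 60.8]
scene [732.2 183.1] [59.4 60.8]
scene tin_a 0.97 [512. 195.]
scene tin_a 0.79 [571. 180.]
scene tin_a 0.74 [449. 188.]
```

View pics/scene3.png

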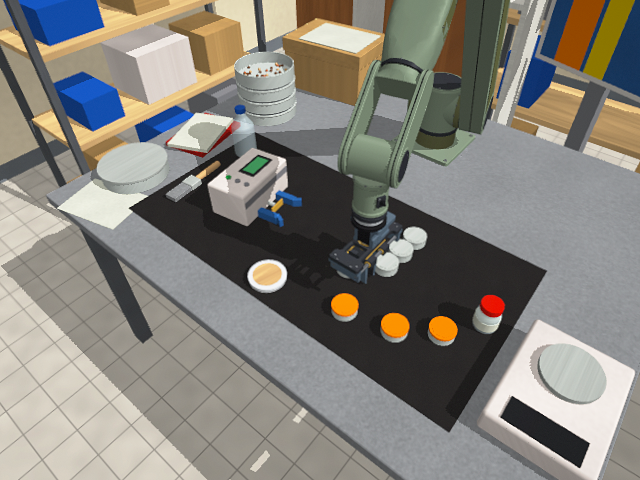

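The scene view shows the tin pushed out under the gripper and the steel tins in place at (386,264), (401,250) and (414,238). The tin is at about (627,120), a gap of roughly 28 mm. I'll back off, rise and look straight at the bay.

Emit:
drive_tool(plan=[[0,0,0,0,4,0,22],[0,0,0,0,12,2,22],[0,0,0,0,14,40,22],[0,0,0,0,14,95,22],[0,0,0,-5,-20,145,22],[0,0,0,-15,-70,175,22],[0,0,0,-25,-120,205,22],[0,0,0,-35,-170,230,22],[0,0,0,-45,-220,240,22],[0,0,0,-55,-270,240,22]])

```text
time_s: 8.85
ee_pos: [572.0, -108.2, 251.6]
ee_rot: [-2.5, 89.8, -2.4]
force: [0.7, 0.7, -0.3]
gripper_width: 22.0
```

Emit:
drive_tool(plan=[[0,0,0,-2,-30,0,22],[0,0,0,-5,-50,0,22],[0,0,0,-5,-60,0,22],[0,0,0,-5,-60,0,22]])

```text
time_s: 9.35
ee_pos: [567.2, -167.9, 251.3]
ee_rot: [6.3, 89.8, 6.4]
force: [0.2, 0.6, 0.4]
gripper_width: 22.0
```

```bash
python3 look.py w4; python3 sc.py 4
```

```text
9.35 [ 567.2 -167.9  251.3] [ 6.3 89.8  6.4] 22.02505577284965 [0.2 0.6 0.4]
reader 0.61 331 228 [ 578.7 -195.7]
bay_mouth 0.27 331 229 [ 579.6 -196.8]
plate_zone 0.96 326 209 [ 573.3 -171.6]
blue top-plane poly [[523.0, -123.0], [516.0, -131.0], [524.0, -140.0], [520.0, -146.0], [529.0, -200.0], [545.0, -198.0], [539.0, -139.0]]
blue top-plane poly [[610.0, -110.0], [601.0, -129.0], [615.0, -188.0], [628.0, -186.0], [620.0, -127.0], [616.0, -126.0], [621.0, -114.0]]
side [651.3 387.5] [59.4 62.1]
side [707.1 304.1] [60.  62.4]
side [731.5 187.5] [59.8 62.2]
side [626.6 120.8] [60.2 61.4]
side tin_a 0.96 [564. 176.]
side tin_a 0.81 [502. 193.]
side tin_a 0.78 [448. 200.]
scene [653.  383.2] [58.1 60.8]
scene [708.5 299.1] [58.5 60.7]
scene [732.1 183.1] [59.4 60.6]
scene [627.6 116.5] [59.2 61.7]
scene tin_a 0.84 [446. 191.]
scene tin_a 0.81 [508. 185.]
scene tin_a 0.59 [564. 178.]
```

View pics/w4.png

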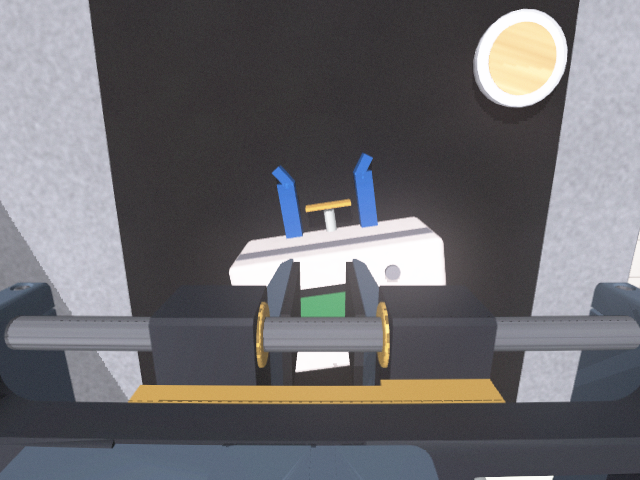

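The wrist view shows the jaws from (290,237) to (279,172) on the left and (368,225) to (365,158) on the right. The brass plate is at (306–350,206) and the housing edge is tilted. Reader yaw is about 8°, bay mouth about (566.5,-117). The tin is at (627,119), and the others haven't moved. Next I push diagonally, with the tool turned -21°, to a point on the bay axis short of the mouth.

Emit:
drive_tool(plan=[[0,0,-3,10,40,0,30],[0,0,-6,20,90,0,30],[0,0,-9,32,145,0,30],[0,0,-12,45,200,0,30],[0,0,-15,57,255,-20,30],[0,0,-18,70,305,-50,30],[0,0,-21,81,340,-90,30],[0,0,-21,81,340,-140,30],[0,0,-21,81,340,-185,30],[0,0,-21,81,340,-185,30]])

```text
time_s: 11.1
ee_pos: [645.2, 171.5, 62.7]
ee_rot: [-120.3, 89.7, -141.1]
force: [-0.2, -0.9, -0.1]
gripper_width: 30.0
```

```bash
python3 - <<'E'
from h import *
print(state()["ee_pos"],R.from_euler('xyz',state()['ee_rot'],degrees=True).as_matrix().round(3))
# plate & reader from saved w4 picture, at pose then
c=camera_info("wrist");T=np.eye(4);T[:3,:3]=R.from_euler('xyz',[6.3,89.8,6.4],degrees=True).as_matrix();T[:3,3]=[567.2,-167.9,251.3]
T=T@c["hand_eye"];C=(np.array(c["intrinsics"]),c["k1"],T[:3,:3],T[:3,3])
im=cv2.imread("pics/w4.png")[150:290,240:440]; hsv=cv2.cvtColor(im,cv2.COLOR_BGR2HSV)
m=cv2.inRange(hsv,(10,120,80),(28,255,255)); m[75:]=0
c=cv2.findContours(m,0,1)[0]; c=max(c,key=cv2.contourArea)
b=cv2.minAreaRect(np.array([px2w(C,u+240,v+150,23)[:2] for u,v in c[:,0].astype(float)],np.float32))
print("plate",cv2.boxPoints(b).round(1).tolist())
for p in((252,240),(418,217)): print("edge",px2w(C,*p,102).round(1))
for th in(7.5,8.5):
  a=np.radians(th);M=np.array([566.5,-117])-79*np.array([-np.sin(a),np.cos(a)])
  pts=[]
  for q in [(-33,0),(-33,60),(-45,79),(33,0),(33,60),(45,79),(-100,0),(100,0)]:
    z=24 if abs(q[0])<90 else 102
    pts.append(w2px(C,[M[0]+q[0]*np.cos(a)-q[1]*np.sin(a),M[1]+q[0]*np.sin(a)+q[1]*np.cos(a),z]))
  print(th,np.round(pts).tolist())
  big=cv2.resize(im,None,fx=4,fy=4,interpolation=2)
  for i,p in enumerate(pts): cv2.circle(big,tuple(int(x) for x in (np.array(p)-[240,150])*4+2),4,(0,0,255) if th<8 else (0,255,0),1)
cv2.imwrite("pics/fit.png",big)
E
```

```text
[645.19951823 171.50853108  62.73617431] [[-0.005  0.356  0.934]
 [-0.004  0.934 -0.356]
 [-1.    -0.005 -0.003]]
plate [[549.9000244140625, -164.8000030517578], [551.0999755859375, -172.10000610351562], [599.2000122070312, -164.5], [598.0999755859375, -157.1999969482422]]
edge [ 505.9 -182.1  102. ]
edge [ 652.4 -160.9  102. ]
7.5 [[300.0, 236.0], [292.0, 182.0], [278.0, 166.0], [359.0, 229.0], [354.0, 174.0], [363.0, 155.0], [222.0, 268.0], [443.0, 240.0]]
8.5 [[301.0, 237.0], [292.0, 183.0], [278.0, 167.0], [361.0, 228.0], [354.0, 174.0], [363.0, 154.0], [224.0, 269.0], [444.0, 238.0]]
```

View pics/fit.png

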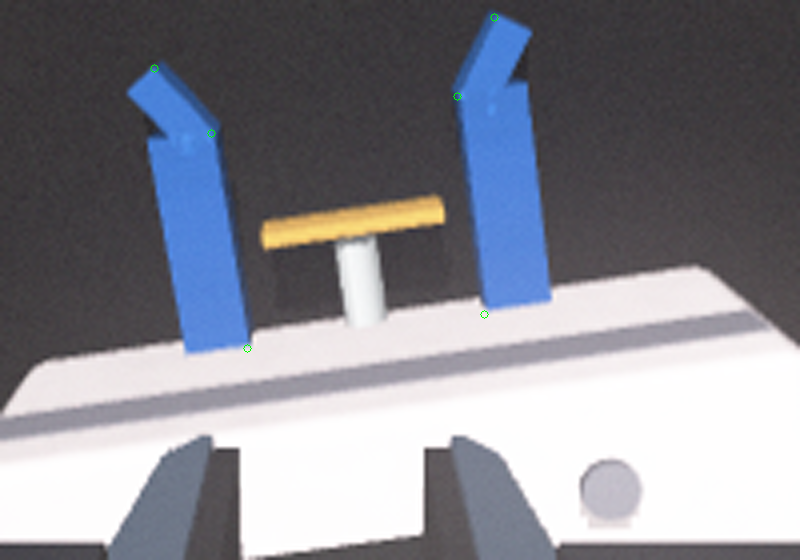

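The overlay at 8.5° yaw sits on the jaw corners, so the mouth is (566.5,-117) and the plate front is at about y 33–34 in the reader frame. I'll go down and push diagonally.

Emit:
drive_tool(plan=[[0,0,0,2,0,-25,30],[0,0,0,2,0,-48,30],[0,0,0,2,0,-52,30],[0,0,0,1,-3,-52,30],[0,0,0,-1,-7,-52,30],[0,0,0,-2,-10,-52,30],[0,0,0,-3,-13,-52,30],[0,0,0,-4,-17,-52,30],[0,0,0,-6,-21,-52,30],[0,0,0,-8,-26,-52,30]])

```text
time_s: 12.35
ee_pos: [637.4, 145.5, 11.0]
ee_rot: [-118.0, 89.7, -138.9]
force: [1.1, 1.4, 0.9]
gripper_width: 29.9
```

Emit:
drive_tool(plan=[[0,0,0,-2,-6,0,30],[0,0,0,-4,-12,0,30],[0,0,0,-7,-18,0,30],[0,0,0,-9,-24,0,30],[0,0,0,-12,-30,0,30],[0,0,0,-14,-36,0,30],[0,0,0,-16,-42,0,30],[0,0,0,-19,-48,0,30],[0,0,0,-21,-54,0,30],[0,0,0,-23,-60,0,30]])

```text
time_s: 13.6
ee_pos: [614.2, 85.1, 10.9]
ee_rot: [-119.1, 89.7, -139.9]
force: [0.3, 1.0, 0.0]
gripper_width: 30.1
```

```bash
python3 look.py w5; python3 sc.py 5|grep -v tin_a
```

```text
13.6 [614.2  85.1  10.9] [-119.1   89.7 -139.9] 30.09454517374236 [0.3 1.  0. ]
tin_orange 0.66 317 353 [598.3  49.2]
tin_a 0.9 149 133 [566.6 185.3]
tin_a 0.64 37 173 [506.7 188.8]
reader 0.34 39 171 [507.8 189.1]
orange circ 602.8 52.6 20.1 ell [603.8  54.9] [20.6 45. ]
orange circ 727.2 175.3 28.3 ell [723.7 167.6] [21.  60.2]
side [651.3 387.4] [59.5 62.1]
side [707.1 304.1] [60.  62.4]
side [731.5 187.5] [59.8 62.2]
scene [653.  383.2] [58.1 60.9]
scene [708.5 299.2] [58.7 60.8]
scene [732.2 183.1] [59.4 60.8]
```

Emit:
drive_tool(plan=[[0,0,0,-2,-6,0,30],[0,0,0,-5,-12,0,30],[0,0,0,-7,-18,0,30],[0,0,0,-10,-24,0,30],[0,0,0,-12,-30,0,30],[0,0,0,-14,-36,0,30],[0,0,0,-17,-42,0,30],[0,0,0,-19,-48,0,30],[0,0,0,-21,-53,0,30],[0,0,0,-23,-58,0,30]])

```text
time_s: 15.35
ee_pos: [591.2, 27.2, 10.8]
ee_rot: [-118.8, 89.7, -139.6]
force: [0.1, -0.1, 0.0]
gripper_width: 29.9
```

Emit:
drive_tool(plan=[[0,0,0,-2,-6,0,30],[0,0,0,-5,-12,0,30],[0,0,0,-7,-18,0,30],[0,0,0,-10,-24,0,30],[0,0,0,-12,-30,0,30],[0,0,0,-14,-35,0,30],[0,0,0,-16,-40,0,30],[0,0,0,-18,-43,0,30],[0,0,0,-18,-45,0,30],[0,0,0,-18,-45,0,30]])

```text
time_s: 16.6
ee_pos: [573.1, -17.9, 10.8]
ee_rot: [-120.6, 89.7, -141.4]
force: [0.5, 0.1, -0.2]
gripper_width: 30.0
```

Emit:
drive_tool(plan=[[0,0,0,1,3,0,30],[0,0,0,4,10,1,30],[0,0,0,7,20,5,30],[0,0,0,7,20,40,30],[0,0,7,0,35,75,28],[0,0,15,-8,50,85,26],[0,0,22,-17,60,85,26],[0,0,29,-26,60,85,26],[0,0,29,-26,60,85,26]])

```text
time_s: 17.73
ee_pos: [546.8, 42.9, 96.2]
ee_rot: [-118.4, 89.7, -110.2]
force: [1.0, -0.9, 0.3]
gripper_width: 25.9
```

```bash
python3 look.py w6; python3 sc.py 6|grep -v tin_a; python3 -c "
from h import *
print(R.from_euler('xyz',state()['ee_rot'],degrees=True).as_matrix().round(3))"
```

```text
17.725 [546.8  42.9  96.2] [-118.4   89.7 -110.2] 25.94618175015869 [ 1.  -0.9  0.3]
tin_orange 0.81 315 357 [555.5 -55.3]
tin_orange 0.77 624 79 [731.9 183.3]
tin_a 0.91 384 36 [567.1 184.2]
tin_a 0.63 292 15 [507.  187.9]
plate_zone 0.69 315 357 [554.6 -47.6]
orange circ 561.2 -51.5 28.0 ell [560.5 -48.4] [32.2 59.3]
orange circ 721.7 181.2 28.4 ell [712.7 177.7] [24.7 60. ]
side [651.3 387.4] [59.5 61.9]
side [707.1 304.1] [60.  62.4]
side [731.5 187.5] [59.8 62.2]
side [558.3 -52.4] [56.5 61.4]
scene [653.  383.2] [58.2 60.9]
scene [708.5 299.2] [58.7 60.8]
scene [732.2 183.1] [59.4 60.8]
scene [558.9 -57.7] [58.5 62.5]
[[-0.002 -0.141  0.99 ]
 [-0.005  0.99   0.141]
 [-1.    -0.005 -0.003]]
```

The tin is at about (558.6,-55.5), 1 mm off the bay axis, and the tool yaw is 8.1°. I'll go down on the axis and push in.

Emit:
drive_tool(plan=[[0,0,0,1,-18,-30,26],[0,0,0,1,-35,-60,26],[0,0,0,1,-35,-80,26],[0,0,0,1,-35,-85,26],[0,0,0,2,-39,-85,26],[0,0,0,2,-43,-85,26],[0,0,0,3,-47,-85,26],[0,0,0,4,-51,-85,26],[0,0,0,4,-55,-85,26],[0,0,0,5,-59,-85,26]])

```text
time_s: 19.48
ee_pos: [552.1, -17.1, 10.7]
ee_rot: [-123.7, 89.7, -115.6]
force: [0.1, 0.7, 0.7]
gripper_width: 25.8
```

```bash
cat > st.py <<'E'
from h import *
a=np.radians(8.35); s=state(); q=s["ee_pos"][:2]-np.array([566.5,-117])
print(s["time_s"],s["ee_pos"].round(1),"reader x,y",round(q@[np.cos(a),np.sin(a)],1),round(79+q@[-np.sin(a),np.cos(a)],1),"F along bay",round(s["force"][:2]@[-np.sin(a),np.cos(a)],2),"lat",round(s["force"][:2]@[np.cos(a),np.sin(a)],2))
E
python3 st.py
```

```text
19.475 [552.1 -17.1  10.7] reader x,y 0.3 179.9 F along bay 0.67 lat 0.18
```

Emit:
drive_tool(plan=[[0,0,0,0.6,-5,0,26],[0,0,0,1.3,-10,0,26],[0,0,0,2,-15,0,26],[0,0,0,2.7,-20,0,26],[0,0,0,3.5,-25,0,26],[0,0,0,4.2,-30,0,26],[0,0,0,5,-35,0,26],[0,0,0,5.7,-40,0,26],[0,0,0,6.4,-45,0,26],[0,0,0,7,-50,0,26]])

```text
time_s: 20.72
ee_pos: [559.2, -67.4, 10.7]
ee_rot: [-123.5, 89.7, -115.4]
force: [-0.7, 0.3, 0.3]
gripper_width: 25.6
```

```bash
python3 st.py; python3 sc.py 7|grep -v tin_a; python3 look.py w7 |grep -v "tin_a"
```

```text
20.725 [559.2 -67.4  10.7] reader x,y -0.1 129.1 F along bay 0.41 lat -0.62
side [651.3 387.4] [59.5 62.1]
side [707.1 304.1] [60.  62.4]
side [731.5 187.5] [59.8 62.2]
side [ 567.8 -106.4] [27. 73.]
scene [653.  383.2] [58.2 60.9]
scene [708.5 299.2] [58.7 60.8]
scene [732.2 183.1] [59.4 60.8]
20.925 [559.2 -67.4  10.7] [-121.8   89.7 -113.7] 25.77098069037893 [-0.4 -0.3  0.6]
tin_orange 0.9 322 357 [ 566.  -108.8]
```

View pics/side7.png

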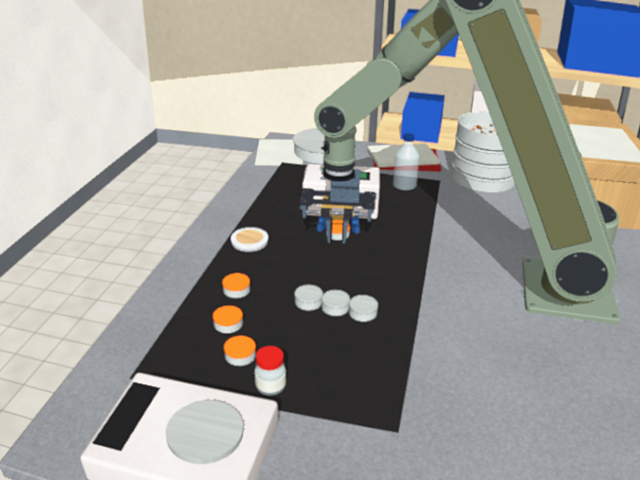

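The side view shows the tin between the fingers at the bay mouth, (338,228), and everything else in place. I'll continue slowly.

Emit:
drive_tool(plan=[[0,0,0,0.4,-2,0,26],[0,0,0,0.7,-4,0,26],[0,0,0,0.9,-6,0,26],[0,0,0,1.2,-8,0,26],[0,0,0,1.5,-10,0,26],[0,0,0,1.8,-12,0,26],[0,0,0,2.1,-14,0,26],[0,0,0,2.4,-16,0,26],[0,0,0,2.4,-16,0,26]])

```text
time_s: 22.35
ee_pos: [561.6, -83.3, 10.8]
ee_rot: [-121.2, 89.7, -113.1]
force: [0.3, -0.1, -0.2]
gripper_width: 26.0
```

```bash
python3 st.py
```

```text
22.35 [561.6 -83.3  10.8] reader x,y 0.0 113.1 F along bay -0.14 lat 0.3
```

Emit:
drive_tool(plan=[[0,0,0,0.1,-1,0,26],[0,0,0,0.3,-2,0,26],[0,0,0,0.4,-3,0,26],[0,0,0,0.6,-4,0,26],[0,0,0,0.7,-5,0,26],[0,0,0,0.7,-5,0,26]])

```text
time_s: 23.1
ee_pos: [562.3, -88.4, 10.8]
ee_rot: [-119.7, 89.7, -111.6]
force: [0.5, -0.2, -0.8]
gripper_width: 25.6
```

Emit:
drive_tool(plan=[[0,0,0,0.1,-0.5,0,26],[0,0,0,0.1,-1,0,26],[0,0,0,0.1,-1,0,26]])

```text
time_s: 23.48
ee_pos: [562.4, -89.4, 10.7]
ee_rot: [-119.8, 89.7, -111.7]
force: [-0.3, -0.2, 0.6]
gripper_width: 26.1
```

```bash
python3 st.py
```

```text
23.475 [562.4 -89.4  10.7] reader x,y -0.0 106.9 F along bay -0.17 lat -0.35
```

Still no plate contact, so I'll keep taking 1 mm steps.

Emit:
drive_tool(plan=[[0,0,0,0.1,-0.5,0,26],[0,0,0,0.1,-1,0,26],[0,0,0,0.1,-1,0,26]])

```text
time_s: 23.85
ee_pos: [562.6, -90.5, 10.7]
ee_rot: [-119.3, 89.7, -111.2]
force: [-0.1, 0.0, -0.3]
gripper_width: 26.3
```

Emit:
drive_tool(plan=[[0,0,0,0.1,-0.5,0,26],[0,0,0,0.1,-1,0,26],[0,0,0,0.1,-1,0,26]])

```text
time_s: 24.22
ee_pos: [562.7, -91.5, 10.8]
ee_rot: [-118.7, 89.7, -110.5]
force: [-0.1, 0.9, 0.4]
gripper_width: 26.5
```

```bash
python3 st.py
```

```text
24.225 [562.7 -91.5  10.8] reader x,y -0.1 104.7 F along bay 0.86 lat 0.02
```

Emit:
drive_tool(plan=[[0,0,0,0.1,-0.5,0,26],[0,0,0,0.1,-1,0,26],[0,0,0,0.1,-1,0,26]])

```text
time_s: 24.6
ee_pos: [562.8, -92.6, 10.8]
ee_rot: [-118.0, 89.7, -109.9]
force: [1.3, 0.6, 0.1]
gripper_width: 26.0
```

```bash
python3 st.py
```

```text
24.6 [562.8 -92.6  10.8] reader x,y -0.1 103.7 F along bay 0.43 lat 1.34
```

Emit:
drive_tool(plan=[[0,0,0,0.1,-0.5,0,26],[0,0,0,0.1,-1,0,26],[0,0,0,0.1,-1,0,26]])

```text
time_s: 24.98
ee_pos: [562.8, -93.4, 10.7]
ee_rot: [-121.8, 89.7, -113.7]
force: [-1.2, 3.0, 0.5]
gripper_width: 26.3
```

Emit:
drive_tool(plan=[[0,0,0,0.1,-0.5,0,26],[0,0,0,0.1,-1,0,26],[0,0,0,0.1,-1,0,26]])

```text
time_s: 25.35
ee_pos: [562.8, -94.0, 10.7]
ee_rot: [-126.5, 89.7, -118.4]
force: [-0.6, 3.8, 1.0]
gripper_width: 26.2
```

```bash
python3 st.py; python3 look.py w8
```

```text
25.35 [562.8 -94.   10.7] reader x,y -0.3 102.3 F along bay 3.89 lat -0.04
25.35 [562.8 -94.   10.7] [-126.5   89.7 -118.4] 26.158576998663982 [-0.6  3.8  1. ]
tin_orange 0.8 321 353 [ 568.6 -132.9]
```

View pics/w8.png

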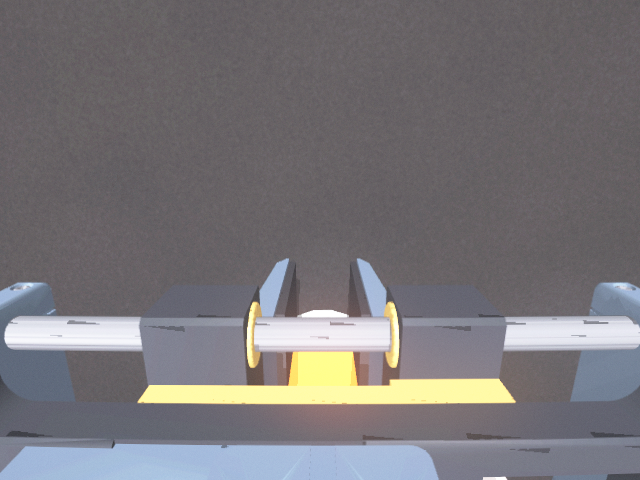

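The tin sits between the fingers at (322,375), pressing with about 3.9 N on the tool. I'll add a little more.

Emit:
drive_tool(plan=[[0,0,0,0.1,-0.6,0,26],[0,0,0,0.1,-1.1,0,26],[0,0,0,0.1,-1.1,0,26],[0,0,0,0.1,-1.1,0,26]])

```text
time_s: 26.15
ee_pos: [562.8, -94.8, 10.7]
ee_rot: [-131.3, 89.7, -123.2]
force: [-0.5, 6.8, 0.8]
gripper_width: 25.9
```

```bash
python3 st.py
```

```text
26.15 [562.8 -94.8  10.7] reader x,y -0.4 101.5 F along bay 6.77 lat 0.52
```

Emit:
drive_tool(plan=[[0,0,0,0,-0.6,0,26],[0,0,0,0,-0.6,0,26],[0,0,0,0,-0.6,0,26],[0,0,0,0,-0.6,0,26],[0,0,0,0,-0.6,0,26]])

```text
time_s: 26.78
ee_pos: [562.8, -94.7, 10.7]
ee_rot: [-139.8, 89.8, -131.8]
force: [0.4, 7.2, 1.0]
gripper_width: 26.3
```

```bash
python3 st.py
```

```text
26.775 [562.8 -94.7  10.7] reader x,y -0.4 101.5 F along bay 7.07 lat 1.41
```

Held at about 7 N on the tool for over 0.6 s. Now I'll back off gently along the bay.

Emit:
drive_tool(plan=[[0,0,0,0,0.4,0,26],[0,0,0,-0.1,0.9,0,26],[0,0,0,-0.2,1.4,0,26],[0,0,0,-0.3,2,0,26],[0,0,0,-0.4,3,0,26],[0,0,0,-0.7,5,0,26],[0,0,0,-1.5,10,0,26],[0,0,0,-3,20,0,26],[0,0,0,-4.5,30,0,26],[0,0,0,-4.5,30,0,26]])

```text
time_s: 28.02
ee_pos: [558.1, -63.8, 10.7]
ee_rot: [-142.3, 89.8, -134.1]
force: [0.1, -0.6, 0.3]
gripper_width: 25.9
```

Emit:
drive_tool(plan=[[0,0,0,0,0,30,26],[0,0,0,0,0,80,26],[0,0,0,2,-20,130,26],[0,0,0,5,-50,180,26],[0,0,0,8,-80,210,26],[0,0,0,10,-100,235,26],[0,0,0,10,-100,240,26],[0,0,0,10,-100,240,26]])

```text
time_s: 29.02
ee_pos: [567.7, -163.0, 250.0]
ee_rot: [-159.5, 89.7, -151.3]
force: [0.4, 0.7, -0.5]
gripper_width: 25.9
```

```bash
python3 look.py w9; python3 sc.py 9; python3 -c "
from h import *
a=np.radians(8.35)
C=cam('wrist'); im=grab_frame('wrist'); hsv=cv2.cvtColor(im,cv2.COLOR_RGB2HSV)
m=cv2.inRange(hsv,(8,150,120),(20,255,255)); c=max(cv2.findContours(m[:260],0,1)[0],key=cv2.contourArea)
w=np.array([px2w(C,*p,27)[:2] for p in c[:,0].astype(float)],np.float32); (x,y),r=cv2.minEnclosingCircle(w)
q=np.array([x-566.5,y+117]); print('tin in reader',q@[np.cos(a),np.sin(a)],79+q@[-np.sin(a),np.cos(a)],r)
for n,l in(('scene','bottle'),('scene','dish'),('scene','brush'),('side','jar')):
    C=cam(n); d=place_of(n,l)
    if d: print(l,px2w(C,d[0]['location'][0]*640,d[0]['location'][1]*480,2).round(0)[:2])
"
```

```text
29.025 [ 567.7 -163.   250. ] [-159.5   89.7 -151.3] 25.891895121423907 [ 0.4  0.7 -0.5]
tin_orange 0.76 326 178 [ 566.9 -133.4]
tin_a 0.39 531 99 [771.4 -18.6]
reader 0.78 331 231 [ 581.9 -192.6]
plate_zone 0.85 327 215 [ 574.3 -172.2]
orange circ 569.8 -134.8 30.2 ell [ 569.7 -134.8] [58.5 59.4]
blue top-plane poly [[614.0, -111.0], [603.0, -131.0], [612.0, -188.0], [628.0, -183.0], [620.0, -129.0], [615.0, -127.0], [621.0, -115.0]]
blue top-plane poly [[522.0, -124.0], [516.0, -130.0], [524.0, -139.0], [520.0, -143.0], [529.0, -201.0], [546.0, -198.0], [537.0, -141.0]]
side [651.3 387.4] [59.5 61.9]
side [707.1 304.1] [60.  62.4]
side [731.5 187.5] [59.8 62.2]
side [ 568.9 -129.2] [57.4 59. ]
side tin_a 0.89 [564. 181.]
side tin_a 0.62 [ 573. -140.]
side tin_a 0.58 [501. 194.]
side tin_a 0.57 [447. 200.]
scene [653.  383.2] [58.2 60.9]
scene [708.5 299.2] [58.6 60.7]
scene [732.2 183.1] [59.4 60.8]
scene [ 572.1 -138. ] [58.9 65.5]
scene tin_a 0.77 [499. 189.]
scene tin_a 0.61 [460. 184.]
scene tin_a 0.56 [564. 185.]
tin in reader 0.6026133932603113 60.98048968540219 30.25408172607422
bottle [ 436. -442.]
dish [770. -18.]
brush [ 641. -450.]
jar [566. 457.]
```

View pics/w9.png

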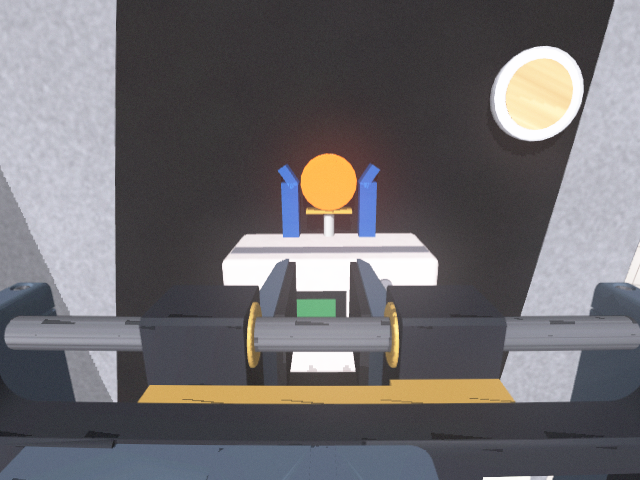

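The tin at (328,182) stands centred between the jaws against the brass plate at (328,211), at reader (0.6, 61). The robot is clear, so I'm handing in.

```bash
python3 -c "
from workcell import *
env.job_done()"
```

```text
the job is handed in; nothing more can be done
```

The orange tin is in the bay, pressed once against the brass plate and released, and the job is handed in at about 30 s of the 58 s allowed. No verdict is reported back.

- **Out of the row:** I slid the tin straight sideways with two slightly open fingers until the gap to the nearest tin was about 28 mm. The picture and positions taken after that push showed the steel tins where they started.
- **Into the bay:** I pushed it diagonally onto the bay axis, lined the tool up with the reader (turned about 8°), and slid it in. I then felt for the plate in 1 mm steps.
- **Pressing:** It was held for over 0.6 s with about 7 N on the tool. The plate itself probably felt 5–6 N, as the rest is mat friction. I then backed off gently along the bay.
- **Last checks:** The tin is centred between the jaws at reader x 0.6, y 61 mm, and the robot is clear of everything. I couldn't measure what force, if any, remains between tin and plate.
- **Disagreements:** The scene and side cameras differ by a few millimetres, up to about 9 mm for the tin in the bay. Steel tins, bottle, jar, dish and brush show no real shift, but their network positions scatter by about 5–15 mm.

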